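Wedge the iron rest level

ROBOT

A 6-joint arm with a two-finger parallel gripper is mounted at the origin on the work surface. World frame = base frame: x ahead of the robot, y to its left, z up, the work surface at z = 0. Lengths are in m, angles in rad, forces in N, time in s.
With the tool pointing down it reaches from about 0.325 to 0.85 m from the base axis. Payload 4.4 kg.
Tool frame: the origin (TCP) lies midway between the tips of the shut fingers; the grasp point (between the pads) lies 19 mm behind it (pinch_z is the distance from the TCP to the grasp point, in m); z points along the fingers, y is the line along which they close (so a half turn about z gives the same grasp; the last joint's range is limited). The gripper opens to 94 mm and grips with 3 to 60 N. Pads are 16 mm wide; open, the fingers measure 119 mm over their backs; the gripper's body (75 mm by 177 mm) begins 78 mm behind the grasp point.
Start: joints at [1.196, 0.207, 1.542, -0, 1.393, -0.15], TCP at [0.128, 0.561, 0.205] pointing down, gripper open.
Joint ranges: [-2.73, 2.73], [-0.86, 2.22], [0.23, 2.46], [-1.11, 4.25], [0.08, 2.63], [-2.82, 2.82]. Speed limits (rad/s): [2.79, 2.79, 3.14, 3.14, 3.14, 3.14].

INTERFACE

Orientations are given as a 3x3 rotation matrix whose columns are the frame's x, y, z axes.
In Python, from plant import * gives the robot as it stands.
- The arm moves only by the tool move_arm, never from a script. Its argument "plan" is a list of rows, each an object of numbers: "dx", "dy", "dz": the shift along the world's x, y, z in mm; "ax", "ay", "az": the turn, a rotation vector about the world's x, y, z in rad. In form: [{"dx": .., "dy": .., "dz": .., "ax": .., "ay": .., "az": ..}, ...]. A call has 1 to 20 rows; each row is the pose to reach, as a shift and turn from the pose commanded when the call began; what a row does not reach only later rows make up. A row lasts 1/10 s, in which the tool goes at most 50 mm and 8.59 degrees, less where a joint would pass 70% of its speed; a pose out of reach is approached as far as the arm can. A call with a gripper value outside its range is refused whole. "jaw" is the gripper command: -1 is fully open, 1 is shut, values between are in proportion, set as the call begins (left out, the last holds). The fingers move at their own pace and stop on an object; "force" is the grip in N (left out, the last holds). Time passes only in rows, so rows that repeat a pose let the fingers close. It gives the time, the measured TCP pose, the force, the opening and the grip force at its end, in the units of the state.
- get_obs(): the state, without advancing time (a new reading comes with each control period).
- camera(name): name is "side" or "top"; returns a dict with "color" (480x640x3 uint8, red, green, blue), "fovy" (degrees; the focal length in pixels is half the picture's height over the tangent of half this angle, whatever the lens; pixels are square), "cx", "cy" (the principal point, pixels), "extrinsics" (4x4, takes a point from camera to world coordinates). Camera axes: x right, y down, z forward; pixel columns grow to the right and rows downward; lengths in m; the calibration is good to about 2 mm. A picture is of the moment at which its call begins. There is no depth.
- finish_job(): hands the job in; it is judged then, once.
The state is a dict: "time_s": time; "q": joint angles; "qd": joint speeds; "tau": joint torques, N m; "position": TCP position; "tool_rot": TCP orientation; "contact_force": force on the tool from outside, world axes, zero at the start; "wrist_torque": the same for the moment, N m; "finger_gap": opening from 0.0 (shut) to 1.0 (fully open); "grip_force": force on a finger pad.
Only numpy, scipy, OpenCV 4.12 (cv2) and the standard library are available. Lean on these libraries where they do the work, as an engineer would, in place of code of your own. Each camera call takes 0.05 s, during which the arm holds its last target. There are 200 camera calls.

TASK

The tiled rest for the charcoal iron leans because its front feet are too short. Take the wooden wedge and push it thin end first, square and flat on the ledge, under the middle of the rest's low front edge until its shoulder comes fully home against the edge and the rest sits level, then let go. Go by feel: seat the shoulder with a firm, steady push of about 18 N held for a moment, and no hard shove; touch the rest only with the wedge, and leave the other things where they are.

Things in the scene. Friction and masses are not known exactly. Their poses are not given: they have to be found in the camera images.
- stand: Loose iron rest: wooden board tiled with terracotta, 180 (x) x 200 (y) x 14 mm, about 0.65 kg (varies by a quarter), on four dark steel feet. Origin: middle of the board's lower front edge. x points from the front edge back to the curb, y along the edge, z up. At first it leans 0.087 rad nose-down, origin about 9.5 mm above the ledge; level, the origin is 24 mm up.
- stand_rear (a point): Middle of the board's lower rear edge, 180 mm behind the front edge. The rear feet are 24 mm tall and stand 1 to 15 mm short of a fixed low concrete curb (30 mm tall): the wedge drags the rest back until the curb stops it, then lifts it on. The front feet are 10 mm tall, 20 mm wide, centred 80 mm either side of the middle of the front edge.
- wedge: Loose plain wooden wedge, 90 g, 40 mm wide (y), lying on its flat underside. Origin: on the underside, mid-width, below the shoulder. x points to the thin end. From x = 0 to 90 mm it is a ramp, 24 mm high at x = 0 and 4 mm at the tip; from x = -45 to 0 mm it is an upright block (the heel) 48 mm tall, whose front face is the shoulder. Grip the heel across its 40 mm width.
- wedge_shoulder (a point): Where the ramp meets the heel block: mid-width, 24 mm above the underside. Sliding the wedge in under the rest takes about 4 to 14 N; the push rises steeply when the shoulder meets the edge. Friction keeps the wedge where it is left.
- wedge_tip (a point): Middle of the wedge's thin end, 2 mm above the underside, 90 mm ahead of the shoulder.
- scoop: Bystander: loose red plastic scoop, 168 mm long with its handle, 56 mm wide, 36 mm tall; its tray reaches from 15 mm behind to 75 mm ahead of the origin (on the underside), its handle back to -93 mm.
- jar: Bystander: loose glass jar with a twist cap, 72 mm across, 120 mm tall, origin at the centre of its underside.
- iron: Bystander: charcoal box iron, about 170 x 100 mm and 148 mm tall with its handle, 1.8 kg, origin under its body.

How it is judged:
By the outcome, as a careful person would: the job done as asked, in the order asked, and still so for the second after the job is handed in, with the robot touching nothing.
It also fails if it takes over 58 s, if anything falls off the work surface, if the arm or the gripper's body presses on something with over 40 N, if the wrist force passes 120 N, or if a joint passes its speed limit or range.

## Working session

There is one attempt and no reset: what is moved stays moved. The work goes in short steps, Python scripts to look and compute and a tool call to move; the robot and the scene stay as the last step left them, time stands still between calls to the robot, and variables do not carry over. Pictures are saved under pics/ and viewed, at most 10 in all, crops included, and the job is handed in when it is done.

Besides the shell and the picture viewer there is one more tool, called after "Emit:" as name(argument=value, ...), one argument or row to a line, values as JSON. move_arm: Moves the arm, as the interface text tells. Its arguments: {"type":"object","properties":{"plan":{"type":"array"},"jaw":{"type":"number"},"force":{"type":"number"}},"required":["plan"]}

```bash
ls; mkdir -p pics; python3 - <<'E'
from plant import *
import cv2
o=get_obs();print(o)
for n in("top","side"):
    c=camera(n);cv2.imwrite(f"pics/{n}0.png",c["color"][:,:,::-1]);print(n,c["fovy"],c["cx"],c["cy"],c["extrinsics"].round(4).tolist() if hasattr(c["extrinsics"],'round') else c["extrinsics"])
E
```

```text
pics
{'time_s': 0.0, 'q': array([ 1.19651975e+00,  2.07379218e-01,  1.54296012e+00, -4.96624932e-06,
        1.39348164e+00, -1.50461195e-01]), 'qd': array([ 9.47117411e-04, -6.24855220e-05,  1.04272100e-04,  9.64481360e-07,
       -1.33290684e-03,  9.15134979e-04]), 'tau': array([ 1.66331425e-03, -3.70850587e+01, -2.81428671e+01,  7.00191222e-02,
        3.59139964e-02, -1.51842719e-04]), 'position': array([0.12731447, 0.55990021, 0.20431104]), 'tool_rot': array([[-9.75057781e-01,  2.21949696e-01, -8.10120775e-04],
       [ 2.21950931e-01,  9.75055627e-01, -2.07584214e-03],
       [ 3.29180288e-04, -2.20387309e-03, -9.99997517e-01]]), 'contact_force': array([ 0.55442109, -0.30815649, -0.16402455]), 'wrist_torque': array([-0.04413532,  0.00732431,  0.04442451]), 'grip_force': 0.0, 'finger_gap': 1.0028169567898622}
top 46.92002506348493 315.6041533919616 233.63358103261783 [[-0.0278, -0.9924, 0.1195, 0.4847], [-0.9995, 0.0257, -0.0187, -0.0457], [0.0154, -0.1199, -0.9927, 1.0572], [0.0, 0.0, 0.0, 1.0]]
side 44.70757954765744 333.8087414545605 239.0098407383806 [[0.9931, -0.0761, 0.0893, 0.5302], [-0.1172, -0.6011, 0.7906, -0.9735], [-0.0065, -0.7956, -0.6058, 0.7671], [0.0, 0.0, 0.0, 1.0]]
```

View pics/top0.png

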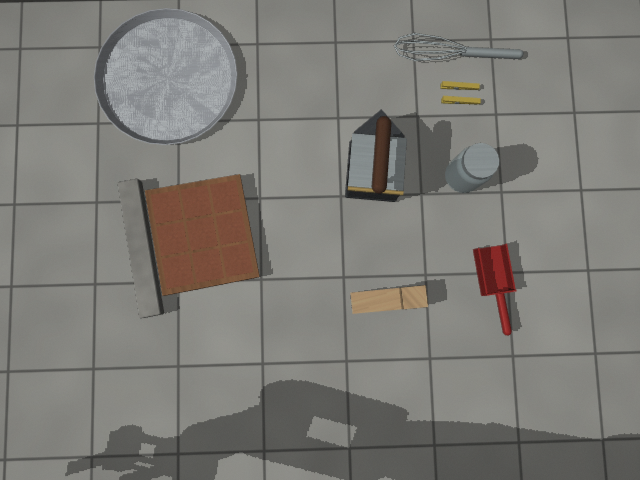

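View pics/side0.png

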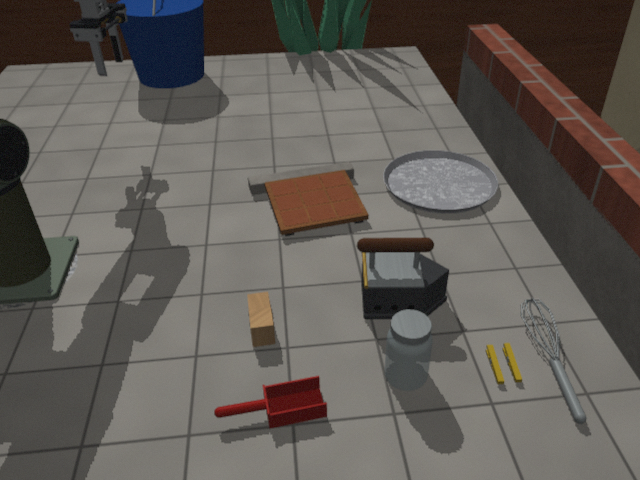

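The top view shows the rest with its front edge running from (240,176) to (259,277) and the curb to its left. The wedge spans (351,300) to (428,296), with its tip to the left and its heel at 402–428. The side view agrees: wedge at (261,320), rest at (315,200). Next I'll measure both with colour masks.

```bash
cat > h.py <<'E'
from plant import *
import cv2, numpy as np
def ray(c,uv,z):
    f=240/np.tan(np.radians(c["fovy"]/2)); E=np.array(c["extrinsics"])
    d=E[:3,:3]@np.array([(uv[0]-c["cx"])/f,(uv[1]-c["cy"])/f,1]); o=E[:3,3]
    return o+d*(z-o[2])/d[2]
def proj(c,p):
    f=240/np.tan(np.radians(c["fovy"]/2)); E=np.array(c["extrinsics"])
    q=E[:3,:3].T@(np.array(p)-E[:3,3]); return np.array([c["cx"]+f*q[0]/q[2],c["cy"]+f*q[1]/q[2]])
def blob(c,lo,hi,box):
    hsv=cv2.cvtColor(c["color"],cv2.COLOR_RGB2HSV)
    m=cv2.inRange(hsv,lo,hi); k=np.zeros_like(m); x0,y0,x1,y1=box; k[y0:y1,x0:x1]=255
    m=cv2.morphologyEx(m&k,cv2.MORPH_CLOSE,np.ones((3,3)))
    return max(cv2.findContours(m,cv2.RETR_EXTERNAL,cv2.CHAIN_APPROX_NONE)[0],key=cv2.contourArea)
E
python3 - <<'E'
from h import *
c=camera("top");s=camera("side")
hs=cv2.cvtColor(c["color"],cv2.COLOR_RGB2HSV)
print(hs[300,370],hs[296,415],hs[297,402],hs[230,200],hs[250,300],hs[200,244],hs[230,251])
w=blob(c,(8,60,90),(25,255,255),(330,270,450,330)); r=blob(c,(0,80,60),(20,255,255),(140,160,280,310))
for n,k in(("wedge",w),("rest",r)):
    for e in (2,3,5): print(n,e,cv2.approxPolyDP(k,e,True)[:,0].tolist())
    print(cv2.minAreaRect(k))
im=np.hstack([cv2.resize(c["color"][270:330,340:440,::-1],None,fx=4,fy=4,interpolation=0),cv2.resize(c["color"][165:315,160:270,::-1],(300,240)),])
im2=np.hstack([cv2.resize(s["color"][280:355,235:285,::-1],(200,300)),cv2.resize(s["color"][160:245,240:380,::-1],(500,300))])
cv2.imwrite("pics/crop1.png",np.vstack([im,im2]))
E
```

```text
[ 17  94 169] [ 17  95 167] [ 18  91 134] [  9 133 123] [ 30   9 141] [ 12 126 107] [20 16 94]
wedge 2 [[425, 286], [350, 293], [352, 312], [427, 306]]
wedge 3 [[425, 286], [350, 293], [352, 312], [427, 306]]
wedge 5 [[425, 286], [350, 293], [352, 312], [427, 306]]
((388.7440185546875, 299.10211181640625), (21.872835159301758, 76.01045227050781), 84.64417266845703)
rest 2 [[239, 174], [145, 190], [162, 295], [258, 276]]
rest 3 [[239, 174], [145, 190], [162, 295], [258, 276]]
rest 5 [[239, 174], [145, 190], [162, 295], [258, 276]]
((201.08799743652344, 233.9840087890625), (106.79461669921875, 98.7447738647461), 79.69515228271484)
```

View pics/crop1.png

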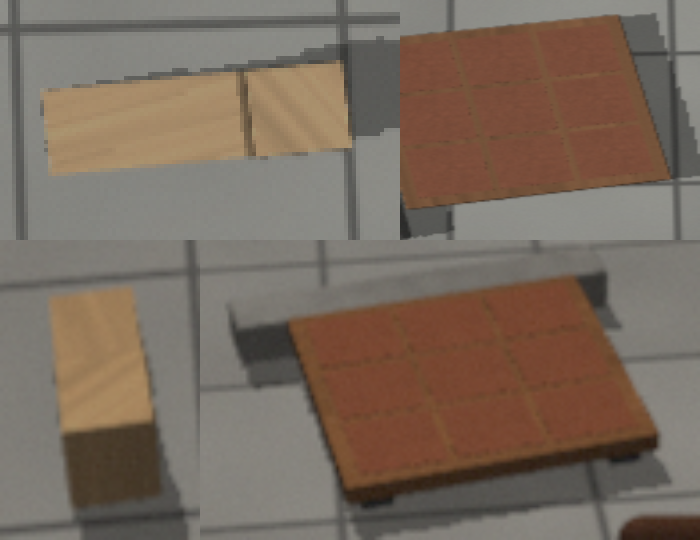

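The crops show the wedge clean, with its shoulder line at about u=401 and the heel top running to u=426. They also show the board's front edge and its two front feet. Now I'll cast rays.

```bash
python3 - <<'E'
from h import *
def side(k,a,b):
    a=np.array(a,float);b=np.array(b,float);d=(b-a)/np.linalg.norm(b-a);p=k[:,0].astype(float)
    t=(p-a)@d;n=abs((p-a)@[-d[1],d[0]]);L=np.linalg.norm(b-a)
    q=p[(n<2.5)&(t>.08*L)&(t<.92*L)].astype(np.float32)
    v=cv2.fitLine(q,cv2.DIST_HUBER,0,.01,.01)[:,0];return v
def X(l,m): 
    s=np.linalg.solve(np.c_[l[:2],-m[:2]],m[2:]-l[2:]);return l[2:]+s[0]*l[:2]
def quad(k,q):
    cen=np.mean(q,0); L=[]
    for i in range(4):
        v=side(k,q[i],q[(i+1)%4]).astype(float); n=np.array([-v[1],v[0]]); n*=np.sign(n@(v[2:]-cen)); v[2:]+=.5*n; L.append(v)
    return [X(L[i-1],L[i]) for i in range(4)]
c=camera("top")
w=blob(c,(8,60,90),(25,255,255),(330,270,450,330)); r=blob(c,(0,80,60),(20,255,255),(140,160,280,310))
W=quad(w,[[425,286],[350,293],[352,312],[427,306]])
R=quad(r,[[239,174],[145,190],[162,295],[258,276]])
print(np.round(W,1).tolist(),np.round(R,1).tolist())
P=[ray(c,u,z) for u,z in zip(W,(.048,.004,.004,.048))]
print("wedge",np.round(P,4).tolist())
tip=(P[1]+P[2])/2;heel=(P[0]+P[3])/2
d=(tip-heel)[:2];print("len",np.hypot(*d),"tipw",np.linalg.norm(P[1]-P[2]),"heelw",np.linalg.norm(P[0]-P[3]),"tip",tip,"heelback",heel,"yaw",np.arctan2(d[1],d[0]))
u=d/np.hypot(*d);print("wedge origin",heel[:2]+.045*u,tip[:2]-.09*u)
# shoulder in pixels
hs=cv2.cvtColor(c["color"],cv2.COLOR_RGB2HSV)
Q=[ray(c,k,z) for k,z in zip(R,(.0235,.039,.039,.0235))]
print("rest",np.round(Q,4).tolist())
f=(Q[0]+Q[3])/2;b=(Q[1]+Q[2])/2
e=(Q[0]-Q[3])[:2];print("edge len",np.hypot(*e),"depth",np.linalg.norm(b-f),"back",np.linalg.norm(Q[1]-Q[2]),"front mid",f,"rear mid",b)
print("x-yaw from edge",np.arctan2(e[0],-e[1]), np.arctan2(e[1],e[0])+np.pi/2,"from axis",np.arctan2(*(b-f)[1::-1]))
# side-view cross-check: predicted points
s=camera("side")
for p in [*Q,*P]: print(proj(s,p).round(1),end=' ')
r2=blob(s,(0,80,40),(20,255,255),(240,160,380,245));w2=blob(s,(8,60,40),(25,255,255),(235,280,285,355))
print();print(cv2.approxPolyDP(r2,3,True)[:,0].tolist(),cv2.approxPolyDP(w2,2,True)[:,0].tolist())
E
```

```text
[[425.0, 284.6], [350.1, 292.1], [352.0, 313.4], [428.0, 306.5]] [[239.5, 173.8], [144.2, 190.0], [162.0, 295.4], [259.1, 276.6]]
wedge [[0.5074, -0.2616, 0.048], [0.4981, -0.1277, 0.004], [0.4581, -0.1299, 0.004], [0.4677, -0.2649, 0.048]]
len 0.13476717112169243 tipw 0.0400478381529402 heelw 0.039923066518272175 tip [ 0.47807004 -0.12881112  0.004     ] heelback [ 0.48755013 -0.26324445  0.048     ] yaw 1.6411986746205078
wedge origin [ 0.48438464 -0.21835592] [ 0.48440102 -0.21858817]
rest [[0.7276, 0.0765, 0.0235], [0.6973, 0.2522, 0.039], [0.5011, 0.2182, 0.039], [0.5313, 0.0423, 0.0235]]
edge len 0.19924574788791832 depth 0.1789915701543242 back 0.19916605558431466 front mid [0.62945937 0.05943666 0.0235    ] rear mid [0.59920696 0.23517091 0.039     ]
x-yaw from edge 1.7431730740916318 1.7431730740916318 from axis 1.7412739883068302
[368.8 214.5] [344.9 169.3] [264.6 182. ] [281.1 230.1] [274.4 324.5] [268.6 291.3] [247.8 293.9] [251.  327.9] 
[[346, 172], [265, 182], [281, 233], [367, 218]] [[267, 292], [247, 294], [253, 346], [274, 343], [272, 313]]
```

The wedge measures 134.8 × 40.0 mm (true 135 × 40), and the rest's edge 199 mm and depth 179 mm (true 200 and 180), so both fits hold. The wedge origin is at (0.4844, -0.2185) with yaw 1.641. The rest's lower edge middle is at (0.629, 0.061) with yaw 1.742. I'll move above the heel.

Emit:
move_arm(
  plan=[
    {"dx": 32, "dy": -36, "dz": 0, "az": -0.07},
    {"dx": 64, "dy": -72, "az": -0.14},
    {"dx": 96, "dy": -108, "az": -0.2},
    {"dx": 129, "dy": -144, "az": -0.27},
    {"dx": 161, "dy": -180, "az": -0.34},
    {"dx": 193, "dy": -217, "az": -0.4},
    {"dx": 225, "dy": -253, "az": -0.47},
    {"dx": 257, "dy": -289, "az": -0.54},
    {"dx": 290, "dy": -325, "az": -0.6},
    {"dx": 322, "dy": -361, "az": -0.67},
    {"dx": 326, "dy": -405, "az": -0.74},
    {"dx": 330, "dy": -450, "dz": -5, "az": -0.8},
    {"dx": 334, "dy": -495, "dz": -15, "az": -0.87},
    {"dx": 338, "dy": -540, "dz": -25, "az": -0.94},
    {"dx": 342, "dy": -585, "dz": -35, "az": -1.0},
    {"dx": 346, "dy": -630, "dz": -45, "az": -1.07},
    {"dx": 350, "dy": -675, "dz": -55, "az": -1.14},
    {"dx": 354, "dy": -720, "dz": -60, "az": -1.2},
    {"dx": 357, "dy": -765, "dz": -60, "az": -1.25},
    {"dx": 359, "dy": -802, "dz": -60, "az": -1.277},
  ],
  jaw=-1,
)

```text
$.plan[0]: bad value
```

Emit:
move_arm(
  plan=[
    {"dx": 0},
    {"dx": 0},
    {"dx": 0},
  ],
)

```text
$.plan[0]: bad value
```

```bash
python3 - <<'E'
from h import *
o=get_obs();print(o["time_s"],o["position"],o["tool_rot"].round(4).tolist(),o["contact_force"])
y=o["tool_rot"][:,1];print("tool y yaw",np.arctan2(y[1],y[0]),"want",1.6412-np.pi/2)
c=camera("top")
for u in [(346,196),(349,135),(380,110),(404,203)]: print(u,ray(c,u,0).round(3),ray(c,u,.1).round(3))
E
```

```text
0.3 [0.12753063 0.56039324 0.20505016] [[-0.9751, 0.222, -0.0003], [0.222, 0.9751, -0.0008], [0.0001, -0.0008, -1.0]] [-0.18587298 -0.54317598  0.19486238]
tool y yaw 1.3469777903734232 want 0.07040367320510343
(346, 196) [ 0.684 -0.127  0.   ] [ 0.665 -0.119  0.1  ]
(349, 135) [ 0.806 -0.137  0.   ] [ 0.775 -0.128  0.1  ]
(380, 110) [ 0.855 -0.2    0.   ] [ 0.82  -0.185  0.1  ]
(404, 203) [ 0.667 -0.239  0.   ] [ 0.65  -0.221  0.1  ]
```

Emit:
move_arm(
  plan=[
    {"dx": 32, "dy": -36, "dz": 0, "ax": 0, "ay": 0, "az": -0.07},
    {"dx": 64, "dy": -72, "dz": 0, "ax": 0, "ay": 0, "az": -0.14},
    {"dx": 96, "dy": -108, "dz": 0, "ax": 0, "ay": 0, "az": -0.2},
    {"dx": 129, "dy": -144, "dz": 0, "ax": 0, "ay": 0, "az": -0.27},
    {"dx": 161, "dy": -180, "dz": 0, "ax": 0, "ay": 0, "az": -0.34},
    {"dx": 193, "dy": -217, "dz": 0, "ax": 0, "ay": 0, "az": -0.4},
    {"dx": 225, "dy": -253, "dz": 0, "ax": 0, "ay": 0, "az": -0.47},
    {"dx": 257, "dy": -289, "dz": 0, "ax": 0, "ay": 0, "az": -0.54},
    {"dx": 290, "dy": -325, "dz": 0, "ax": 0, "ay": 0, "az": -0.6},
    {"dx": 322, "dy": -361, "dz": 0, "ax": 0, "ay": 0, "az": -0.67},
    {"dx": 326, "dy": -405, "dz": 0, "ax": 0, "ay": 0, "az": -0.74},
    {"dx": 330, "dy": -450, "dz": -5, "ax": 0, "ay": 0, "az": -0.8},
    {"dx": 334, "dy": -495, "dz": -15, "ax": 0, "ay": 0, "az": -0.87},
    {"dx": 338, "dy": -540, "dz": -25, "ax": 0, "ay": 0, "az": -0.94},
    {"dx": 342, "dy": -585, "dz": -35, "ax": 0, "ay": 0, "az": -1.0},
    {"dx": 346, "dy": -630, "dz": -45, "ax": 0, "ay": 0, "az": -1.07},
    {"dx": 350, "dy": -675, "dz": -55, "ax": 0, "ay": 0, "az": -1.14},
    {"dx": 354, "dy": -720, "dz": -60, "ax": 0, "ay": 0, "az": -1.2},
    {"dx": 357, "dy": -765, "dz": -60, "ax": 0, "ay": 0, "az": -1.25},
    {"dx": 359, "dy": -802, "dz": -60, "ax": 0, "ay": 0, "az": -1.277},
  ],
  jaw=-1,
)

```text
time_s: 2.35
position: [0.4864, -0.2438, 0.1453]
tool_rot: [[-0.067, 0.998, -0.0], [0.998, 0.067, -0.0], [-0.0, -0.0, -1.0]]
contact_force: [0.8, -0.6, 0.5]
finger_gap: 1.001
grip_force: 0.0
```

Emit:
move_arm(
  plan=[
    {"dx": 0, "dy": 0, "dz": 0, "ax": 0, "ay": 0, "az": 0},
    {"dx": 0, "dy": 0, "dz": 0, "ax": 0, "ay": 0, "az": 0},
    {"dx": 0, "dy": 0, "dz": 0, "ax": 0, "ay": 0, "az": 0},
  ],
)

```text
time_s: 2.65
position: [0.4864, -0.2401, 0.1452]
tool_rot: [[-0.071, 0.997, -0.001], [0.997, 0.071, 0.001], [0.001, -0.001, -1.0]]
contact_force: [0.4, -0.2, 0.3]
finger_gap: 1.0
grip_force: 0.0
```

```bash
cat >> h.py <<'E'
def st():
    o=get_obs();y=o["tool_rot"][:,1]
    print("t",round(o["time_s"],2),"p",o["position"].round(4),"z",o["tool_rot"][:,2].round(4),"yaw",round(float(np.arctan2(y[1],y[0])),4),"F",o["contact_force"].round(1),"M",o["wrist_torque"].round(2),"gap",round(o["finger_gap"],3),"grip",round(o["grip_force"],1));return o
E
python3 -c "
from h import *
st()"
```

```text
t 2.65 p [ 0.4864 -0.2401  0.1452] z [-6.e-04  1.e-03 -1.e+00] yaw 0.0709 F [ 0.4 -0.2  0.3] M [-0.09  0.1   0.05] gap 1.0 grip 0.0
```

Emit:
move_arm(
  plan=[
    {"dx": 0, "dy": -1, "dz": -30, "ax": 0, "ay": 0, "az": 0},
    {"dx": 0, "dy": -2, "dz": -65, "ax": 0, "ay": 0, "az": 0},
    {"dx": 0, "dy": -2, "dz": -100, "ax": 0, "ay": 0, "az": 0},
    {"dx": 0, "dy": -2, "dz": -120, "ax": 0, "ay": 0, "az": 0},
    {"dx": 0, "dy": -2, "dz": -130, "ax": 0, "ay": 0, "az": 0},
    {"dx": 0, "dy": -2, "dz": -135, "ax": 0, "ay": 0, "az": 0},
    {"dx": 0, "dy": -2, "dz": -135, "ax": 0, "ay": 0, "az": 0},
    {"dx": 0, "dy": -2, "dz": -135, "ax": 0, "ay": 0, "az": 0},
  ],
)

```text
time_s: 3.45
position: [0.4878, -0.2437, 0.0118]
tool_rot: [[-0.071, 0.998, 0.002], [0.998, 0.071, -0.001], [-0.002, 0.002, -1.0]]
contact_force: [-0.3, -0.0, 0.1]
finger_gap: 1.0
grip_force: 0.0
```

Emit:
move_arm(
  plan=[
    {"dx": 0, "dy": 0, "dz": 0, "ax": 0, "ay": 0, "az": 0},
    {"dx": 0, "dy": 0, "dz": 0, "ax": 0, "ay": 0, "az": 0},
    {"dx": 0, "dy": 0, "dz": 0, "ax": 0, "ay": 0, "az": 0},
    {"dx": 0, "dy": 0, "dz": 0, "ax": 0, "ay": 0, "az": 0},
    {"dx": 0, "dy": 0, "dz": 0, "ax": 0, "ay": 0, "az": 0},
    {"dx": 0, "dy": 0, "dz": 0, "ax": 0, "ay": 0, "az": 0},
    {"dx": 0, "dy": 0, "dz": 0, "ax": 0, "ay": 0, "az": 0},
    {"dx": 0, "dy": 0, "dz": 0, "ax": 0, "ay": 0, "az": 0},
    {"dx": 0, "dy": 0, "dz": 0, "ax": 0, "ay": 0, "az": 0},
    {"dx": 0, "dy": 0, "dz": 0, "ax": 0, "ay": 0, "az": 0},
  ],
  jaw=1,
  force=45,
)

```text
time_s: 4.45
position: [0.4865, -0.2433, 0.0104]
tool_rot: [[-0.07, 0.998, -0.0], [0.998, 0.07, 0.0], [0.0, -0.0, -1.0]]
contact_force: [-0.7, -0.2, 0.2]
finger_gap: 0.421
grip_force: 45.0
```

```bash
python3 -c "
from h import *
st()"
```

```text
t 4.45 p [ 0.4865 -0.2433  0.0104] z [-2.e-04  1.e-04 -1.e+00] yaw 0.07 F [-0.7 -0.2  0.2] M [-0.12  0.08 -0.04] gap 0.421 grip 45.0
```

Wedge gripped: the opening reads 39.6 mm, matching its 40 mm width. I'll lift it slightly and carry it to a standoff in front of the edge, approaching parallel to the edge and clear of the iron.

Emit:
move_arm(
  plan=[
    {"dx": 0, "dy": 0, "dz": 5, "ax": 0, "ay": 0, "az": 0},
    {"dx": 0, "dy": 10, "dz": 10, "ax": 0, "ay": 0, "az": 0.01},
    {"dx": 2, "dy": 35, "dz": 10, "ax": 0, "ay": 0, "az": 0.03},
    {"dx": 3, "dy": 65, "dz": 10, "ax": 0, "ay": 0, "az": 0.05},
    {"dx": 4, "dy": 95, "dz": 10, "ax": 0, "ay": 0, "az": 0.08},
    {"dx": 6, "dy": 125, "dz": 10, "ax": 0, "ay": 0, "az": 0.101},
    {"dx": 8, "dy": 142, "dz": 10, "ax": 0, "ay": 0, "az": 0.101},
    {"dx": 25, "dy": 146, "dz": 10, "ax": 0, "ay": 0, "az": 0.101},
    {"dx": 55, "dy": 151, "dz": 10, "ax": 0, "ay": 0, "az": 0.101},
    {"dx": 85, "dy": 156, "dz": 10, "ax": 0, "ay": 0, "az": 0.101},
    {"dx": 115, "dy": 162, "dz": 10, "ax": 0, "ay": 0, "az": 0.101},
    {"dx": 145, "dy": 167, "dz": 10, "ax": 0, "ay": 0, "az": 0.101},
    {"dx": 160, "dy": 170, "dz": 10, "ax": 0, "ay": 0, "az": 0.101},
    {"dx": 165, "dy": 171, "dz": 10, "ax": 0, "ay": 0, "az": 0.101},
    {"dx": 165, "dy": 171, "dz": 10, "ax": 0, "ay": 0, "az": 0.101},
    {"dx": 165, "dy": 171, "dz": 10, "ax": 0, "ay": 0, "az": 0.101},
    {"dx": 165, "dy": 171, "dz": 10, "ax": 0, "ay": 0, "az": 0.101},
  ],
)

```text
time_s: 6.15
position: [0.6504, -0.0724, 0.0203]
tool_rot: [[-0.17, 0.985, -0.001], [0.985, 0.17, 0.0], [0.0, -0.001, -1.0]]
contact_force: [0.2, -1.3, -0.7]
finger_gap: 0.418
grip_force: 45.0
```

```bash
python3 - <<'E'
from h import *
o=st()
c=camera("top");s=camera("side")
a=cv2.resize(c["color"][150:330,120:400,::-1],(700,450))[:, :]
b=cv2.resize(s["color"][140:320,220:420,::-1],(400,360))
cv2.imwrite("pics/pre_t.png",a);cv2.imwrite("pics/pre_s.png",b)
im=np.zeros((600,800,3),np.uint8); im[:300,:466]=cv2.resize(a,(466,300)); im[300:,:]=0
im[:, 466:]=cv2.resize(s["color"][140:320,250:350,::-1],(334,600)); cv2.imwrite("pics/pre.png",im)
E
```

```text
t 6.15 p [ 0.6504 -0.0724  0.0203] z [-1.3e-03  2.0e-04 -1.0e+00] yaw 0.1707 F [ 0.2 -1.3 -0.7] M [-0.11  0.06  0.02] gap 0.418 grip 45.0
```

View pics/pre.png

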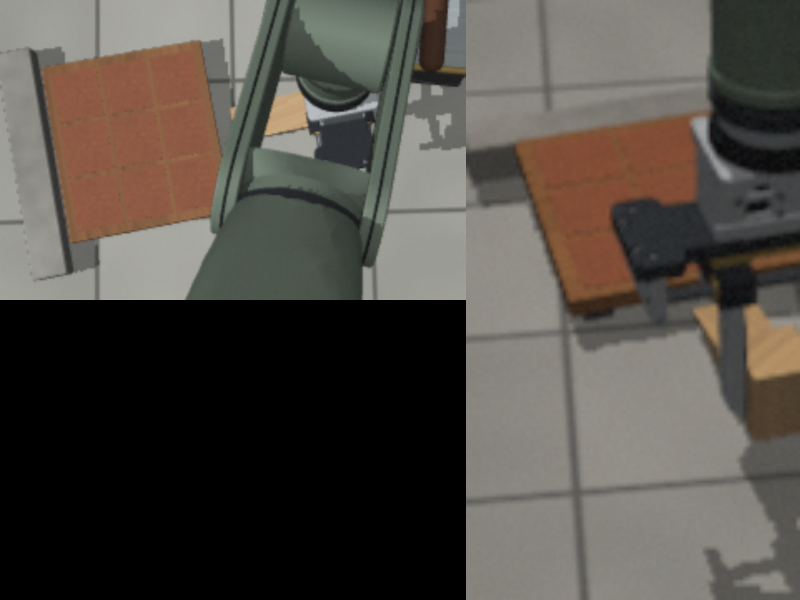

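The wedge points squarely at the front edge, with its tip about 20 mm short. I need a 2 mm sideways correction, then I'll lower it onto the ledge.

Emit:
move_arm(
  plan=[
    {"dx": 2, "dy": 0, "dz": -3, "ax": 0, "ay": 0, "az": 0},
    {"dx": 2, "dy": 0, "dz": -6, "ax": 0, "ay": 0, "az": 0},
    {"dx": 2, "dy": 0, "dz": -8, "ax": 0, "ay": 0, "az": 0},
    {"dx": 2, "dy": 0, "dz": -9, "ax": 0, "ay": 0, "az": 0},
    {"dx": 2, "dy": 0, "dz": -10, "ax": 0, "ay": 0, "az": 0},
    {"dx": 2, "dy": 0, "dz": -10, "ax": 0, "ay": 0, "az": 0},
    {"dx": 2, "dy": 0, "dz": -10, "ax": 0, "ay": 0, "az": 0},
  ],
)

```text
time_s: 6.95
position: [0.6537, -0.0724, 0.0105]
tool_rot: [[-0.17, 0.985, 0.0], [0.985, 0.17, -0.0], [-0.0, 0.0, -1.0]]
contact_force: [-0.3, -0.3, -0.7]
finger_gap: 0.425
grip_force: 45.0
```

```bash
python3 - <<'E'
from h import *
o=st();E=np.array([.6297,.0606]);d=o["position"][:2]-E
print("lat",d@[.985,.170],"long",d@[-.170,.985])
E
```

```text
t 6.95 p [ 0.6537 -0.0724  0.0105] z [ 2.e-04 -1.e-04 -1.e+00] yaw 0.171 F [-0.3 -0.3 -0.7] M [-0.12  0.04  0.02] gap 0.425 grip 45.0
lat 0.0010578242056726822 long -0.13504419945671767
```

Emit:
move_arm(
  plan=[
    {"dx": 0, "dy": 0, "dz": -0.5, "ax": 0, "ay": 0, "az": 0},
    {"dx": -0.5, "dy": 3, "dz": -1, "ax": 0, "ay": 0, "az": 0},
    {"dx": -1.5, "dy": 9, "dz": -1, "ax": 0, "ay": 0, "az": 0},
    {"dx": -2.6, "dy": 15, "dz": -1, "ax": 0, "ay": 0, "az": 0},
    {"dx": -3.6, "dy": 21, "dz": -1, "ax": 0, "ay": 0, "az": 0},
    {"dx": -4.7, "dy": 27, "dz": -1, "ax": 0, "ay": 0, "az": 0},
    {"dx": -5.7, "dy": 33, "dz": -1, "ax": 0, "ay": 0, "az": 0},
    {"dx": -6.4, "dy": 37, "dz": -1, "ax": 0, "ay": 0, "az": 0},
    {"dx": -6.8, "dy": 39.4, "dz": -1, "ax": 0, "ay": 0, "az": 0},
    {"dx": -6.8, "dy": 39.4, "dz": -1, "ax": 0, "ay": 0, "az": 0},
    {"dx": -6.8, "dy": 39.4, "dz": -1, "ax": 0, "ay": 0, "az": 0},
  ],
)

```text
time_s: 8.05
position: [0.6476, -0.0324, 0.0104]
tool_rot: [[-0.171, 0.985, 0.002], [0.985, 0.171, -0.0], [-0.001, 0.002, -1.0]]
contact_force: [1.4, -1.7, 6.4]
finger_gap: 0.418
grip_force: 45.0
```

```bash
python3 - <<'E'
from h import *
o=st();E=np.array([.6297,.0606]);d=o["position"][:2]-E
print("lat",d@[.985,.170],"long",d@[-.170,.985])
E
```

```text
t 8.05 p [ 0.6476 -0.0324  0.0104] z [ 1.8e-03 -2.0e-04 -1.0e+00] yaw 0.1717 F [ 1.4 -1.7  6.4] M [-0.29  0.12  0.08] gap 0.418 grip 45.0
lat 0.0018171215667661814 long -0.09461946758023443
```

Emit:
move_arm(
  plan=[
    {"dx": -0.4, "dy": 2, "dz": 0.5, "ax": 0, "ay": 0, "az": 0},
    {"dx": -0.8, "dy": 4, "dz": 0.5, "ax": 0, "ay": 0, "az": 0},
    {"dx": -1.4, "dy": 7, "dz": 0.5, "ax": 0, "ay": 0, "az": 0},
    {"dx": -1.9, "dy": 10, "dz": 0.5, "ax": 0, "ay": 0, "az": 0},
    {"dx": -2.5, "dy": 13, "dz": 0.5, "ax": 0, "ay": 0, "az": 0},
    {"dx": -3, "dy": 16, "dz": 0.5, "ax": 0, "ay": 0, "az": 0},
    {"dx": -3.6, "dy": 19, "dz": 0.5, "ax": 0, "ay": 0, "az": 0},
    {"dx": -4.1, "dy": 22, "dz": 0.5, "ax": 0, "ay": 0, "az": 0},
    {"dx": -4.7, "dy": 25, "dz": 0.5, "ax": 0, "ay": 0, "az": 0},
    {"dx": -5.2, "dy": 28, "dz": 0.5, "ax": 0, "ay": 0, "az": 0},
    {"dx": -5.8, "dy": 31, "dz": 0.5, "ax": 0, "ay": 0, "az": 0},
    {"dx": -6.3, "dy": 34, "dz": 0.5, "ax": 0, "ay": 0, "az": 0},
    {"dx": -6.8, "dy": 37, "dz": 0.5, "ax": 0, "ay": 0, "az": 0},
    {"dx": -7.3, "dy": 40, "dz": 0.5, "ax": 0, "ay": 0, "az": 0},
  ],
)

```text
time_s: 9.45
position: [0.6404, 0.0053, 0.0105]
tool_rot: [[-0.17, 0.985, 0.002], [0.985, 0.17, -0.003], [-0.003, 0.001, -1.0]]
contact_force: [2.4, -8.4, 5.2]
finger_gap: 0.421
grip_force: 45.0
```

```bash
python3 - <<'E'
from h import *
o=st();E=np.array([.6297,.0606]);d=o["position"][:2]-E
print("lat",d@[.985,.170],"long",d@[-.170,.985])
c=camera("top"); r=blob(c,(0,80,60),(20,255,255),(120,160,280,310)); print(cv2.approxPolyDP(r,3,True)[:,0].tolist())
E
```

```text
t 9.45 p [0.6404 0.0053 0.0105] z [ 0.0019 -0.0031 -1.    ] yaw 0.1709 F [ 2.4 -8.4  5.2] M [-1.1  -0.08  0.02] gap 0.421 grip 45.0
lat 0.0011525959588768832 long -0.0563324398034184
[[212, 178], [140, 192], [158, 296], [190, 289], [192, 262]]
```

Push is 8.4 N and the rest is being dragged back as expected. Continuing.

Emit:
move_arm(
  plan=[
    {"dx": -0.4, "dy": 2, "dz": 0, "ax": 0, "ay": 0, "az": 0},
    {"dx": -0.7, "dy": 4, "dz": 0, "ax": 0, "ay": 0, "az": 0},
    {"dx": -1.1, "dy": 6, "dz": 0, "ax": 0, "ay": 0, "az": 0},
    {"dx": -1.4, "dy": 8, "dz": 0, "ax": 0, "ay": 0, "az": 0},
    {"dx": -1.8, "dy": 10, "dz": 0, "ax": 0, "ay": 0, "az": 0},
    {"dx": -2.1, "dy": 12, "dz": 0, "ax": 0, "ay": 0, "az": 0},
    {"dx": -2.5, "dy": 14, "dz": 0, "ax": 0, "ay": 0, "az": 0},
    {"dx": -2.8, "dy": 16, "dz": 0, "ax": 0, "ay": 0, "az": 0},
    {"dx": -3.2, "dy": 18, "dz": 0, "ax": 0, "ay": 0, "az": 0},
    {"dx": -3.5, "dy": 20, "dz": 0, "ax": 0, "ay": 0, "az": 0},
    {"dx": -3.9, "dy": 22, "dz": 0, "ax": 0, "ay": 0, "az": 0},
    {"dx": -4.2, "dy": 24, "dz": 0, "ax": 0, "ay": 0, "az": 0},
  ],
)

```text
time_s: 10.7
position: [0.6361, 0.0293, 0.0105]
tool_rot: [[-0.17, 0.985, 0.002], [0.985, 0.17, -0.003], [-0.003, 0.001, -1.0]]
contact_force: [1.9, -8.6, 4.6]
finger_gap: 0.419
grip_force: 45.0
```

```bash
python3 - <<'E'
from h import *
o=st();E=np.array([.6297,.0606]);d=o["position"][:2]-E;u=np.array([-.170,.985])
print("lat",d@[.985,.170],"long",d@u,"push",-o["contact_force"][:2]@u)
c=camera("top"); r=blob(c,(0,80,60),(20,255,255),(120,160,280,310)); print(cv2.approxPolyDP(r,3,True)[:,0].tolist())
s=camera("side");cv2.imwrite("pics/mid.png",cv2.resize(s["color"][140:320,220:420,::-1],(660,594)))
E
```

```text
t 10.7 p [0.6361 0.0293 0.0105] z [ 0.0017 -0.0028 -1.    ] yaw 0.1708 F [ 1.9 -8.6  4.6] M [-0.95 -0.06 -0.  ] gap 0.419 grip 45.0
lat 0.0010242249225115914 long -0.03191358046028369 push 8.805966942543012
[[193, 182], [140, 191], [158, 296], [172, 293], [174, 266]]
```

View pics/mid.png

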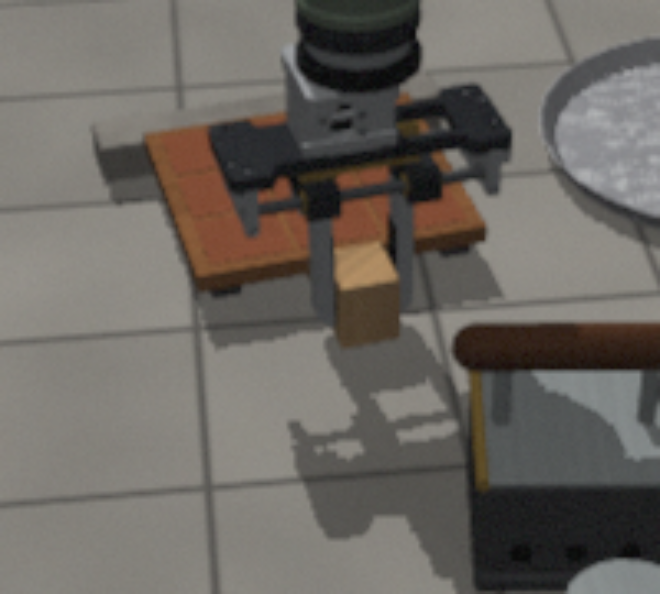

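The rest has reached the curb and its front is lifting. The wedge sits mid-edge at about (365,290), between the feet at (225,290) and (458,248). I'll go slower now.

Emit:
move_arm(
  plan=[
    {"dx": -0.2, "dy": 1, "dz": 0, "ax": 0, "ay": 0, "az": 0},
    {"dx": -0.3, "dy": 2, "dz": 0, "ax": 0, "ay": 0, "az": 0},
    {"dx": -0.5, "dy": 3, "dz": 0, "ax": 0, "ay": 0, "az": 0},
    {"dx": -0.7, "dy": 4, "dz": 0, "ax": 0, "ay": 0, "az": 0},
    {"dx": -0.9, "dy": 5, "dz": 0, "ax": 0, "ay": 0, "az": 0},
    {"dx": -1.0, "dy": 6, "dz": 0, "ax": 0, "ay": 0, "az": 0},
    {"dx": -1.2, "dy": 7, "dz": 0, "ax": 0, "ay": 0, "az": 0},
    {"dx": -1.4, "dy": 8, "dz": 0, "ax": 0, "ay": 0, "az": 0},
    {"dx": -1.6, "dy": 9, "dz": 0, "ax": 0, "ay": 0, "az": 0},
    {"dx": -1.7, "dy": 10, "dz": 0, "ax": 0, "ay": 0, "az": 0},
  ],
)

```text
time_s: 11.8
position: [0.6344, 0.0393, 0.0105]
tool_rot: [[-0.17, 0.985, 0.002], [0.985, 0.17, -0.003], [-0.003, 0.001, -1.0]]
contact_force: [1.4, -7.7, 5.5]
finger_gap: 0.425
grip_force: 45.0
```

```bash
cat > f.py <<'E'
from h import *
o=st();E=np.array([.6297,.0606]);d=o["position"][:2]-E;u=np.array([-.170,.985])
print("lat",d@[.985,.170],"long",d@u,"push",-o["contact_force"][:2]@u)
E
python3 f.py
```

```text
t 11.8 p [0.6344 0.0393 0.0105] z [ 0.0016 -0.0028 -1.    ] yaw 0.1708 F [ 1.4 -7.7  5.5] M [-0.91 -0.02  0.02] gap 0.425 grip 45.0
lat 0.001018424297906764 long -0.021811030214424248 push 7.870138045945944
```

Emit:
move_arm(
  plan=[
    {"dx": -0.1, "dy": 0.5, "dz": 0, "ax": 0, "ay": 0, "az": 0},
    {"dx": -0.2, "dy": 1, "dz": 0, "ax": 0, "ay": 0, "az": 0},
    {"dx": -0.3, "dy": 1.5, "dz": 0, "ax": 0, "ay": 0, "az": 0},
    {"dx": -0.3, "dy": 2, "dz": 0, "ax": 0, "ay": 0, "az": 0},
    {"dx": -0.4, "dy": 2.5, "dz": 0, "ax": 0, "ay": 0, "az": 0},
    {"dx": -0.5, "dy": 3, "dz": 0, "ax": 0, "ay": 0, "az": 0},
  ],
)

```text
time_s: 12.4
position: [0.6339, 0.0422, 0.0104]
tool_rot: [[-0.17, 0.985, 0.001], [0.985, 0.17, -0.003], [-0.003, 0.001, -1.0]]
contact_force: [1.7, -8.7, 5.5]
finger_gap: 0.422
grip_force: 45.0
```

Emit:
move_arm(
  plan=[
    {"dx": -0.1, "dy": 0.5, "dz": 0, "ax": 0, "ay": 0, "az": 0},
    {"dx": -0.2, "dy": 1, "dz": 0, "ax": 0, "ay": 0, "az": 0},
  ],
)

```text
time_s: 12.6
position: [0.6337, 0.0433, 0.0105]
tool_rot: [[-0.17, 0.985, 0.002], [0.985, 0.17, -0.003], [-0.003, 0.001, -1.0]]
contact_force: [1.3, -7.9, 4.4]
finger_gap: 0.42
grip_force: 45.0
```

Emit:
move_arm(
  plan=[
    {"dx": -0.1, "dy": 0.5, "dz": 0, "ax": 0, "ay": 0, "az": 0},
    {"dx": -0.2, "dy": 1, "dz": 0, "ax": 0, "ay": 0, "az": 0},
    {"dx": -0.2, "dy": 1, "dz": 0, "ax": 0, "ay": 0, "az": 0},
  ],
)

```text
time_s: 12.9
position: [0.6335, 0.0444, 0.0105]
tool_rot: [[-0.17, 0.985, 0.002], [0.985, 0.17, -0.003], [-0.003, 0.001, -1.0]]
contact_force: [1.7, -7.8, 5.1]
finger_gap: 0.421
grip_force: 45.0
```

Emit:
move_arm(
  plan=[
    {"dx": -0.1, "dy": 0.5, "dz": 0, "ax": 0, "ay": 0, "az": 0},
    {"dx": -0.2, "dy": 1, "dz": 0, "ax": 0, "ay": 0, "az": 0},
    {"dx": -0.2, "dy": 1, "dz": 0, "ax": 0, "ay": 0, "az": 0},
  ],
)

```text
time_s: 13.2
position: [0.6335, 0.0447, 0.0105]
tool_rot: [[-0.17, 0.985, 0.002], [0.985, 0.17, -0.004], [-0.004, 0.001, -1.0]]
contact_force: [2.2, -9.4, 5.2]
finger_gap: 0.425
grip_force: 45.0
```

Emit:
move_arm(
  plan=[
    {"dx": -0.1, "dy": 0.5, "dz": 0, "ax": 0, "ay": 0, "az": 0},
    {"dx": -0.1, "dy": 0.5, "dz": 0, "ax": 0, "ay": 0, "az": 0},
    {"dx": -0.1, "dy": 0.5, "dz": 0, "ax": 0, "ay": 0, "az": 0},
  ],
)

```text
time_s: 13.5
position: [0.6335, 0.0447, 0.0105]
tool_rot: [[-0.17, 0.985, 0.002], [0.985, 0.17, -0.004], [-0.005, 0.001, -1.0]]
contact_force: [1.5, -11.8, 4.8]
finger_gap: 0.422
grip_force: 45.0
```

Emit:
move_arm(
  plan=[
    {"dx": -0.1, "dy": 0.5, "dz": 0, "ax": 0, "ay": 0, "az": 0},
    {"dx": -0.1, "dy": 0.5, "dz": 0, "ax": 0, "ay": 0, "az": 0},
    {"dx": -0.1, "dy": 0.5, "dz": 0, "ax": 0, "ay": 0, "az": 0},
  ],
)

```text
time_s: 13.8
position: [0.6335, 0.0447, 0.0106]
tool_rot: [[-0.17, 0.985, 0.002], [0.985, 0.17, -0.005], [-0.005, 0.001, -1.0]]
contact_force: [2.4, -12.1, 4.4]
finger_gap: 0.425
grip_force: 45.0
```

The motion has stopped at y=0.0447 and the force is rising, so the shoulder is home. I'll build up to 18 N.

Emit:
move_arm(
  plan=[
    {"dx": -0.1, "dy": 0.5, "dz": 0, "ax": 0, "ay": 0, "az": 0},
    {"dx": -0.2, "dy": 1.0, "dz": 0, "ax": 0, "ay": 0, "az": 0},
    {"dx": -0.2, "dy": 1.0, "dz": 0, "ax": 0, "ay": 0, "az": 0},
    {"dx": -0.2, "dy": 1.0, "dz": 0, "ax": 0, "ay": 0, "az": 0},
  ],
)

```text
time_s: 14.2
position: [0.6334, 0.0447, 0.0106]
tool_rot: [[-0.17, 0.985, 0.002], [0.985, 0.17, -0.007], [-0.007, 0.001, -1.0]]
contact_force: [1.9, -14.7, 4.5]
finger_gap: 0.424
grip_force: 45.0
```

```bash
python3 f.py
```

```text
t 14.2 p [0.6334 0.0447 0.0106] z [ 0.0024 -0.0065 -1.    ] yaw 0.1709 F [  1.9 -14.7   4.5] M [-1.9  -0.13  0.11] gap 0.424 grip 45.0
lat 0.0009725728272023104 long -0.01630693658879525 push 14.8068508939304
```

Emit:
move_arm(
  plan=[
    {"dx": -0.1, "dy": 0.6, "dz": 0, "ax": 0, "ay": 0, "az": 0},
    {"dx": -0.2, "dy": 1.1, "dz": 0, "ax": 0, "ay": 0, "az": 0},
    {"dx": -0.2, "dy": 1.1, "dz": 0, "ax": 0, "ay": 0, "az": 0},
    {"dx": -0.2, "dy": 1.1, "dz": 0, "ax": 0, "ay": 0, "az": 0},
    {"dx": -0.2, "dy": 1.1, "dz": 0, "ax": 0, "ay": 0, "az": 0},
  ],
)

```text
time_s: 14.7
position: [0.6335, 0.0448, 0.0106]
tool_rot: [[-0.17, 0.985, 0.003], [0.985, 0.17, -0.008], [-0.008, 0.001, -1.0]]
contact_force: [2.2, -17.0, 4.0]
finger_gap: 0.421
grip_force: 45.0
```

```bash
python3 f.py
```

```text
t 14.7 p [0.6335 0.0448 0.0106] z [ 0.0028 -0.0081 -1.    ] yaw 0.171 F [  2.2 -17.    4. ] M [-2.25 -0.18  0.04] gap 0.421 grip 45.0
lat 0.0010093416805575849 long -0.016241769980233293 push 17.082971846083797
```

Emit:
move_arm(
  plan=[
    {"dx": -0.1, "dy": 0.4, "dz": 0, "ax": 0, "ay": 0, "az": 0},
    {"dx": -0.1, "dy": 0.4, "dz": 0, "ax": 0, "ay": 0, "az": 0},
    {"dx": -0.1, "dy": 0.4, "dz": 0, "ax": 0, "ay": 0, "az": 0},
    {"dx": -0.1, "dy": 0.4, "dz": 0, "ax": 0, "ay": 0, "az": 0},
    {"dx": -0.1, "dy": 0.4, "dz": 0, "ax": 0, "ay": 0, "az": 0},
    {"dx": -0.1, "dy": 0.4, "dz": 0, "ax": 0, "ay": 0, "az": 0},
    {"dx": -0.1, "dy": 0.4, "dz": 0, "ax": 0, "ay": 0, "az": 0},
    {"dx": -0.1, "dy": 0.4, "dz": 0, "ax": 0, "ay": 0, "az": 0},
    {"dx": -0.1, "dy": 0.4, "dz": 0, "ax": 0, "ay": 0, "az": 0},
    {"dx": -0.1, "dy": 0.4, "dz": 0, "ax": 0, "ay": 0, "az": 0},
  ],
)

```text
time_s: 15.7
position: [0.6334, 0.0448, 0.0106]
tool_rot: [[-0.17, 0.985, 0.003], [0.985, 0.17, -0.009], [-0.009, 0.001, -1.0]]
contact_force: [3.2, -16.7, 3.4]
finger_gap: 0.419
grip_force: 45.0
```

```bash
python3 f.py; python3 - <<'E'
from h import *
s=camera("side");cv2.imwrite("pics/seat.png",cv2.resize(s["color"][150:270,230:390,::-1],(800,600)))
E
```

```text
t 15.7 p [0.6334 0.0448 0.0106] z [ 0.0029 -0.0087 -1.    ] yaw 0.171 F [  3.2 -16.7   3.4] M [-2.44 -0.26  0.02] gap 0.419 grip 45.0
lat 0.0009837248665476716 long -0.016203080248849387 push 17.00278489287123
```

View pics/seat.png

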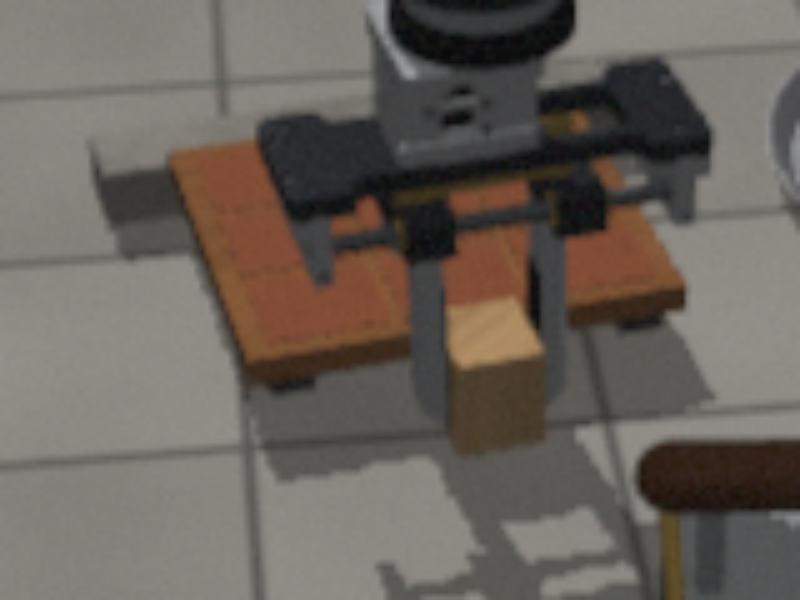

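The rest looks level, with the heel hard against the front edge near (495,300). The push reads about 17 N, so I'll add a little and hold.

Emit:
move_arm(
  plan=[
    {"dx": -0.1, "dy": 0.5, "dz": 0, "ax": 0, "ay": 0, "az": 0},
    {"dx": -0.1, "dy": 0.5, "dz": 0, "ax": 0, "ay": 0, "az": 0},
    {"dx": -0.1, "dy": 0.5, "dz": 0, "ax": 0, "ay": 0, "az": 0},
    {"dx": -0.1, "dy": 0.5, "dz": 0, "ax": 0, "ay": 0, "az": 0},
    {"dx": -0.1, "dy": 0.5, "dz": 0, "ax": 0, "ay": 0, "az": 0},
    {"dx": -0.1, "dy": 0.5, "dz": 0, "ax": 0, "ay": 0, "az": 0},
    {"dx": -0.1, "dy": 0.5, "dz": 0, "ax": 0, "ay": 0, "az": 0},
    {"dx": -0.1, "dy": 0.5, "dz": 0, "ax": 0, "ay": 0, "az": 0},
  ],
)

```text
time_s: 16.55
position: [0.6334, 0.0448, 0.0106]
tool_rot: [[-0.17, 0.985, 0.003], [0.985, 0.17, -0.009], [-0.01, 0.001, -1.0]]
contact_force: [2.8, -18.8, 3.6]
finger_gap: 0.422
grip_force: 45.0
```

```bash
python3 f.py
```

```text
t 16.55 p [0.6334 0.0448 0.0106] z [ 0.003  -0.0094 -1.    ] yaw 0.171 F [  2.8 -18.8   3.6] M [-2.62 -0.26  0.08] gap 0.422 grip 45.0
lat 0.0009679168439381927 long -0.016188016636582432 push 18.998855681257346
```

Emit:
move_arm(
  plan=[
    {"dx": 0.3, "dy": -1.5, "dz": 0, "ax": 0, "ay": 0, "az": 0},
    {"dx": 0.5, "dy": -3, "dz": 0, "ax": 0, "ay": 0, "az": 0},
    {"dx": 0.8, "dy": -4.5, "dz": 0, "ax": 0, "ay": 0, "az": 0},
    {"dx": 0.8, "dy": -4.5, "dz": 0, "ax": 0, "ay": 0, "az": 0},
    {"dx": 0.8, "dy": -4.5, "dz": 0, "ax": 0, "ay": 0, "az": 0},
  ],
)

```text
time_s: 17.05
position: [0.6334, 0.0448, 0.0104]
tool_rot: [[-0.17, 0.985, 0.002], [0.985, 0.17, -0.003], [-0.003, 0.001, -1.0]]
contact_force: [1.4, -7.1, 3.9]
finger_gap: 0.423
grip_force: 45.0
```

```bash
python3 f.py
```

```text
t 17.05 p [0.6334 0.0448 0.0104] z [ 0.0019 -0.0032 -1.    ] yaw 0.1713 F [ 1.4 -7.1  3.9] M [-1.41 -0.21 -0.05] gap 0.423 grip 45.0
lat 0.0009545351034981162 long -0.016192554841774762 push 7.259134104202744
```

Emit:
move_arm(
  plan=[
    {"dx": 0.1, "dy": -0.7, "dz": 0.3, "ax": 0, "ay": 0, "az": 0},
    {"dx": 0.3, "dy": -1.6, "dz": 0.5, "ax": 0, "ay": 0, "az": 0},
    {"dx": 0.3, "dy": -1.6, "dz": 0.5, "ax": 0, "ay": 0, "az": 0},
  ],
)

```text
time_s: 17.35
position: [0.6334, 0.0448, 0.0104]
tool_rot: [[-0.17, 0.985, 0.001], [0.985, 0.17, -0.001], [-0.001, 0.001, -1.0]]
contact_force: [2.9, -3.9, 2.6]
finger_gap: 0.422
grip_force: 45.0
```

Emit:
move_arm(
  plan=[
    {"dx": 0, "dy": 0, "dz": 0, "ax": 0, "ay": 0, "az": 0},
    {"dx": 0, "dy": 0, "dz": 0, "ax": 0, "ay": 0, "az": 0},
    {"dx": 0, "dy": 0, "dz": 0, "ax": 0, "ay": 0, "az": 0},
    {"dx": 0, "dy": 0, "dz": 0, "ax": 0, "ay": 0, "az": 0},
    {"dx": 0, "dy": 0, "dz": 0, "ax": 0, "ay": 0, "az": 0},
    {"dx": 0, "dy": 0, "dz": 0, "ax": 0, "ay": 0, "az": 0},
    {"dx": 0, "dy": 0, "dz": 0, "ax": 0, "ay": 0, "az": 0},
    {"dx": 0, "dy": 0, "dz": 0, "ax": 0, "ay": 0, "az": 0},
  ],
  jaw=-0.3,
)

```text
time_s: 18.15
position: [0.6329, 0.0449, 0.0105]
tool_rot: [[-0.17, 0.985, 0.0], [0.985, 0.17, 0.0], [0.0, 0.0, -1.0]]
contact_force: [0.3, -0.2, -0.3]
finger_gap: 0.653
grip_force: 0.0
```

```bash
python3 f.py
```

```text
t 18.15 p [0.6329 0.0449 0.0105] z [ 1.e-04  0.e+00 -1.e+00] yaw 0.171 F [ 0.3 -0.2 -0.3] M [-0.08  0.03 -0.02] gap 0.653 grip 0.0
lat 0.00044469446330482125 long -0.015952055533437294 push 0.27179904068981464
```

Released with no disturbance. I'll rise straight up, then back off towards the base so the camera has a clear view.

Emit:
move_arm(
  plan=[
    {"dx": 0, "dy": 0, "dz": 10, "ax": 0, "ay": 0, "az": 0},
    {"dx": 0, "dy": 0, "dz": 30, "ax": 0, "ay": 0, "az": 0},
    {"dx": 0, "dy": 0, "dz": 60, "ax": 0, "ay": 0, "az": 0},
    {"dx": 0, "dy": 0, "dz": 100, "ax": 0, "ay": 0, "az": 0},
    {"dx": 0, "dy": 0, "dz": 140, "ax": 0, "ay": 0, "az": 0},
    {"dx": 0, "dy": 0, "dz": 180, "ax": 0, "ay": 0, "az": 0},
    {"dx": -40, "dy": 0, "dz": 200, "ax": 0, "ay": 0, "az": 0},
    {"dx": -80, "dy": 0, "dz": 200, "ax": 0, "ay": 0, "az": 0},
    {"dx": -120, "dy": 0, "dz": 200, "ax": 0, "ay": 0, "az": 0},
    {"dx": -160, "dy": 0, "dz": 200, "ax": 0, "ay": 0, "az": 0},
    {"dx": -200, "dy": -20, "dz": 200, "ax": 0, "ay": 0, "az": 0},
    {"dx": -220, "dy": -60, "dz": 200, "ax": 0, "ay": 0, "az": 0},
    {"dx": -220, "dy": -100, "dz": 200, "ax": 0, "ay": 0, "az": 0},
    {"dx": -220, "dy": -140, "dz": 200, "ax": 0, "ay": 0, "az": 0},
    {"dx": -220, "dy": -180, "dz": 200, "ax": 0, "ay": 0, "az": 0},
    {"dx": -220, "dy": -220, "dz": 200, "ax": 0, "ay": 0, "az": 0},
    {"dx": -220, "dy": -220, "dz": 200, "ax": 0, "ay": 0, "az": 0},
    {"dx": -220, "dy": -220, "dz": 200, "ax": 0, "ay": 0, "az": 0},
  ],
)

```text
time_s: 19.95
position: [0.4127, -0.1756, 0.211]
tool_rot: [[-0.168, 0.986, 0.001], [0.986, 0.168, 0.0], [0.0, 0.001, -1.0]]
contact_force: [-0.1, 0.4, -0.8]
finger_gap: 0.649
grip_force: 0.0
```

```bash
python3 f.py; python3 - <<'E'
from h import *
c=camera("top");s=camera("side")
a=cv2.resize(c["color"][150:330,110:310,::-1],(400,360),interpolation=cv2.INTER_CUBIC)
b=cv2.resize(s["color"][160:260,240:380,::-1],(800,571)) 
cv2.imwrite("pics/end_t.png",cv2.resize(a,(660,594)));cv2.imwrite("pics/end_s.png",b)
r=blob(c,(0,80,60),(20,255,255),(120,160,300,310));print(cv2.approxPolyDP(r,3,True)[:,0].tolist())
E
```

```text
t 19.95 p [ 0.4127 -0.1756  0.211 ] z [ 6.e-04  2.e-04 -1.e+00] yaw 0.1687 F [-0.1  0.4 -0.8] M [-0.06  0.02 -0.01] gap 0.649 grip 0.0
lat -0.2538988031393547 long -0.19575105292500283 push -0.3813808410515632
[[233, 174], [139, 192], [157, 296], [253, 276], [246, 237], [269, 232], [264, 209], [240, 211]]
```

View pics/end_t.png

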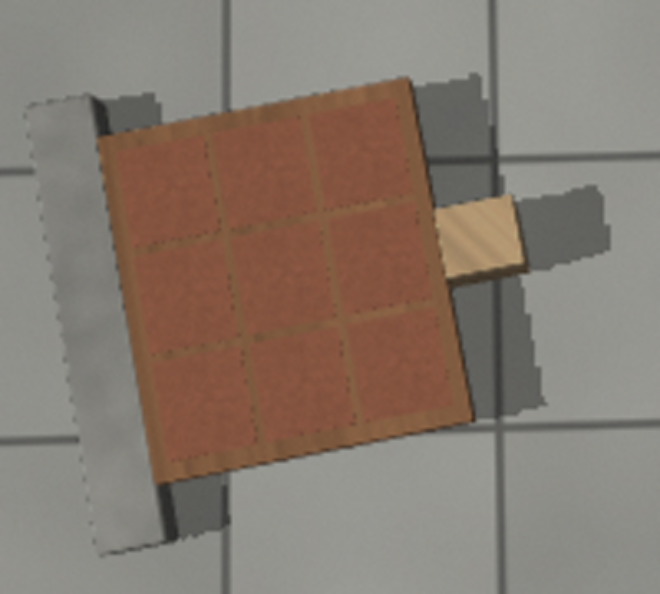

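View pics/end_s.png

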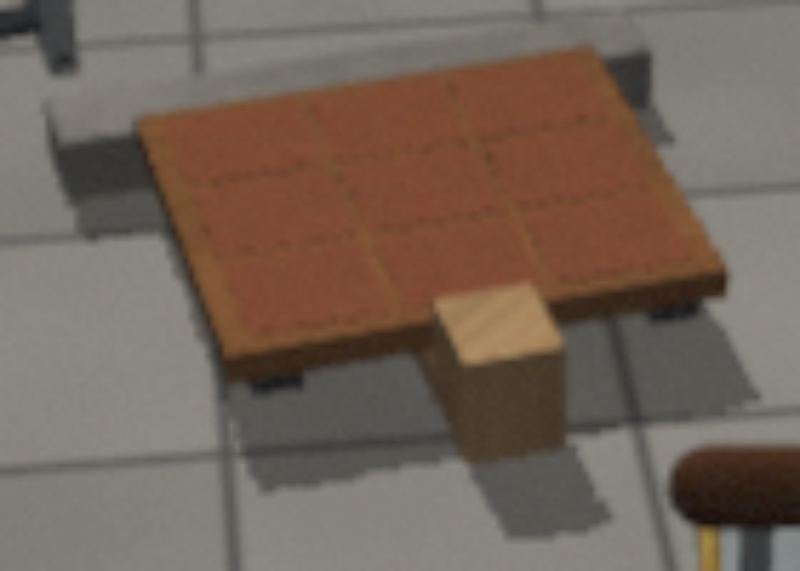

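Both views show the rest level against the curb. The shoulder is flush and square, and the heel meets the edge at about (442,245), within a few picture pixels of the edge's midpoint (441,248). I'm handing in.

```bash
python3 -c "
from plant import *
print(finish_job())"
```

```text
the job is handed in; nothing more can be done
None
```

The wedge is fully home under the middle of the rest's front edge, seated with a steady push that peaked near 19 N. The rest looks level in both views, and I let go and handed the job in at about 20 s.

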